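Wedge the rocking capsule box

TASK

The coffee-capsule box on the bar counter rocks because one foot is short: press down on the box's top above that foot and let go, to feel it rock, then push the wooden wedge by its thick end in under the short foot, only until the foot is just supported, so that the box stands level and no longer rocks. Press the same spot again for a second, firmly enough (about 5 to 10 newtons) to prove that the wedge now carries it and the corner stays put, then take the hand away. Use fingertips only: lift nothing, do not shift the box from its place (stop as soon as the wedge bites), and leave the other things on the counter alone.

Things in the scene. Friction and masses are not known exactly. Their poses are not given: they have to be found in the camera images.
- capsule_box: Brown wooden coffee-capsule box, loose, 1.0 to 1.6 kg: body 200 (x) x 260 (y) mm, flat top 82, wooden underside 30 mm above the counter; two drawer fronts with brass knobs on its -x side, a row of capsule ends on its +x side. Origin: counter level below its middle. Four round feet, 22 mm across, domed ends, at x = +-80, y = +-110 mm; the one at x -80, y -110 is too short.
- foot_spot (a point): Point on the counter straight below the short foot while the box is level; axes as the box's. The foot's end hangs 5 to 14 mm above it (differs from start to start, not reported); the other three feet stand. The wedge comes in along the box's +y, from outside its -y side face, which lies 20 mm outside the foot's axis.
- press_spot (a point): Point on the flat top of the box straight above the short foot, 82 mm above the counter: the place to press. At first a press of 3 to 7 N here tips the corner down until the short foot hits the counter (5 to 14 mm, 0.035 to 0.11 rad); let go, it comes back level.
- wedge: Pale wooden wedge, 130 mm long (x), 50 wide (y), 80 g, lying flat, slope up: 26 mm high at the thick end (-x), falling evenly to 2 mm at the thin end (+x). Origin: centre of its underside. It starts outside the box's -y side, thin end 20 to 60 mm from the short foot and pointing roughly at it (up to 15 mm and 0.2 rad out of line).
- wedge_tip (a point): Middle of the wedge's thin edge, at counter level.
- wedge_heel (a point): Middle of the wedge's upright thick end face (50 wide x 26 high), 13 mm above the counter: the face to push. The wedge slides under a push of about 1 N; once it takes up the short foot the push needed rises to 4 N and more, and pushing on lifts the corner or drags the box along.
- cup: Bystander: white espresso cup, 62 mm across, 55 mm tall; origin at the centre of its underside.
- jug: Bystander: white round-bellied milk jug, 88 mm across, 115 tall, handle at its +y; origin at the centre of its underside.
- spoon: Bystander: steel spoon lying flat, 150 mm long along its x; origin at the spoon's underside.
- jar: Bystander: white sugar jar with wooden lid, 72 mm across, 100 tall; origin at the centre of its underside.
- tin: Bystander: square plain steel tea tin, 70 x 70 x 100 tall; origin at the centre of its underside.
- bowl: Bystander: white bowl, 110 mm across, 45 tall; origin at the centre of its underside.
- mug: Bystander: blue-white mug, 76 mm across, 90 tall, handle at its +y; origin at the centre of its underside.

How it is judged:
By the outcome, as a careful person would: the job done as asked, in the order asked, and still so for the second after the job is handed in, with the robot touching nothing.
It also fails if it takes over 64 s, if anything falls off the work surface, if the arm or the gripper's body presses on something with over 40 N, if the wrist force passes 120 N, or if a joint passes its speed limit or range.

ROBOT

A 7-joint arm with a two-finger parallel gripper is mounted at the origin on the work surface. World frame = base frame: x ahead of the robot, y to its left, z up, the work surface at z = 0. Lengths are in m, angles in rad, forces in N, time in s.
With the tool pointing down it reaches from about 0.425 to 0.95 m from the base axis. Payload 4.7 kg.
Tool frame: the origin (TCP) lies midway between the tips of the shut fingers; the grasp point (between the pads) lies 19 mm behind it; z points along the fingers, y is the line along which they close (so a half turn about z gives the same grasp; the last joint's range is limited). The gripper opens to 85 mm and grips with 20 to 120 N. Pads are 22 mm wide; open, the fingers measure 114 mm over their backs; the gripper's body (76 mm by 85 mm) begins 54 mm behind the grasp point. The pads swing forward as they close: fully open they stand 13 mm farther back than shut.
Start: joints at [-1.228, 0.469, -0.049, 1.532, 0.024, 1.141, -0.082], TCP at [0.245, 0.629, 0.206] pointing down, gripper open.
Joint ranges: [-2.59, 2.59], [-0.33, 1.99], [-1.39, 1.29], [0.1, 2.45], [-1.04, 4.18], [0.21, 1.99], [-2.66, 2.66]. Speed limits (rad/s): [2.57, 2.57, 3.14, 3.14, 3.14, 3.14, 3.14].

INTERFACE

Orientations are given as [roll, pitch, yaw] about the fixed x, y, z axes, in that order (R = Rz(yaw) Ry(pitch) Rx(roll)).
In Python, from workcell import manip, camera, ticket gives the robot as it stands. The module is installed in compiled form; this text tells all that it offers.
- The arm moves only by the tool apply_moves, never from a script. Its argument "steps" is a list of rows, each a list of 5 numbers: the shift along the tool's x, y, z in mm, then the turn about the tool's z in degrees, then the closure, from -1 (fully open) to 1 (shut). In form: [[x, y, z, turn, jaw], ...]. A call has 1 to 10 rows; each row is the pose to reach, as a shift and turn from the pose commanded when the call began, along the tool's axes at that moment; what a row does not reach only later rows make up. A row lasts 1/10 s, in which the tool goes at most 50 mm and 8.59 degrees, less where a joint would pass 70% of its speed; a pose out of reach is approached as far as the arm can. A call with a gripper value outside its range is refused whole. The fingers move at their own pace and stop on an object; "squeeze" is the grip in N (left out, the last holds). Time passes only in rows, so rows that repeat a pose let the fingers close. It gives the time, the measured TCP pose, the force, the opening and the grip force at its end, in the units of the state.
- manip.state(): the state, without advancing time (a new reading comes with each control period).
- camera(name): name is "scene" or "top" or "wrist"; returns a dict with "img" (384x512x3 uint8, red, green, blue), "fx", "fy", "cx", "cy" (pixels), "R" (3x3) and "t" (3): a world point X has camera coordinates R X + t. Camera axes: x right, y down, z forward; pixel columns grow to the right and rows downward; lengths in m; the calibration is good to about 2 mm. A picture is of the moment at which its call begins. There is no depth.
- ticket.sign_off(): hands the job in; it is judged then, once.
The state is a dict: "time": time; "joint_positions": joint angles; "qd": joint speeds; "effort": joint torques, N m; "position": TCP position; "orientation": TCP orientation; "contact_force": force on the tool from outside, world axes, zero at the start; "torque": the same for the moment, N m; "opening": opening from 0.0 (shut) to 1.0 (fully open); "gripper_force": force on a finger pad.
Only numpy, scipy, OpenCV 4.12 (cv2) and the standard library are available. Lean on these libraries where they do the work, as an engineer would, in place of code of your own. Each camera call takes 0.05 s, during which the arm holds its last target. There are 200 camera calls.

## Working session

There is one attempt and no reset: what is moved stays moved. The work goes in short steps, Python scripts to look and compute and a tool call to move; the robot and the scene stay as the last step left them, time stands still between calls to the robot, and variables do not carry over. Pictures are saved under pics/ and viewed, at most 10 in all, crops included, and the job is handed in when it is done.

Besides the shell and the picture viewer there is one more tool, called after ">>>" by a JSON object that holds its "api" and its "payload", one argument or row to a line. apply_moves: Moves the arm, as the interface text tells. Its arguments: {"type":"object","properties":{"steps":{"type":"array","items":{"type":"array","items":{"type":"number"}}},"squeeze":{"type":"number"}},"required":["steps"]}

```bash
mkdir -p pics; cat > h.py <<'E'
import numpy as np, cv2
from workcell import manip, camera, ticket
def shot(n,f):
    c=camera(n); cv2.imwrite(f'pics/{f}.png',c['img'][:,:,::-1]); np.savez(f'pics/{f}.npz',**c); return c
def ray(c,u,v,z):
    R=np.array(c['R']);t=np.array(c['t']);o=-R.T@t
    d=R.T@np.array([(u-c['cx'])/c['fx'],(v-c['cy'])/c['fy'],1]); return o+d*(z-o[2])/d[2]
def proj(c,X):
    p=np.array(c['R'])@np.array(X)+np.array(c['t']); return np.array([c['fx']*p[0]/p[2]+c['cx'],c['fy']*p[1]/p[2]+c['cy']])
E
python3 - <<'E'
from h import *
a=shot('top','top1'); b=shot('scene','sc1')
cv2.imwrite('pics/both.png',cv2.resize(np.hstack([a['img'],b['img']])[:,:,::-1],(800,300)))
for c in(a,b): print(c['fx'],-np.array(c['R']).T@c['t'])
print(manip.state())
E
```

```text
403.1564331554115 [0.38316026 0.01787255 1.2957115 ]
497.7695757630399 [1.22989777 0.6401629  1.3622119 ]
{'time': 0.1, 'joint_positions': array([-1.2279368 ,  0.46939581, -0.0486309 ,  1.53356292,  0.02409467,
        1.14102219, -0.08234105]), 'qd': array([-0.00124334, -0.00281048, -0.00122935, -0.00301457, -0.00089974,
       -0.00162068,  0.00018147]), 'effort': array([ 6.18504619e-04, -5.11516178e+01, -4.71008895e-02, -2.38390160e+01,
        1.07635319e-02,  4.46222228e-03,  4.52249331e-07]), 'position': array([0.24495596, 0.62836958, 0.2050478 ]), 'orientation': array([-3.13979019e+00,  4.22353739e-05,  2.76985073e+00]), 'contact_force': array([0.59101671, 0.09762144, 0.29716995]), 'torque': array([ 0.02473844, -0.01077089, -0.03143403]), 'gripper_force': 0.0, 'opening': 1.0009551736676283}
```

View pics/top1.png

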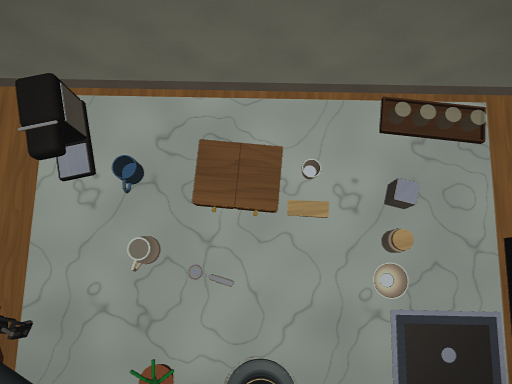

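View pics/sc1.png

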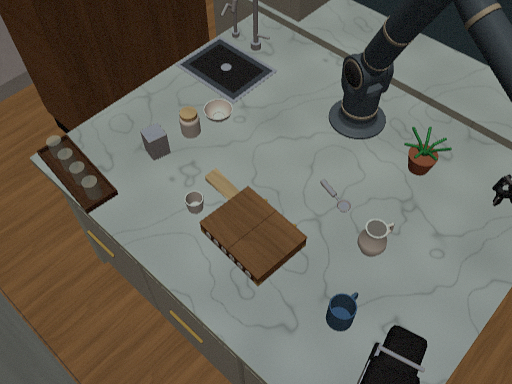

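The top view shows the box top with corners near (200,139), (283,147), (277,212) and (192,205). Its knobs face the robot, at the bottom of the picture. The wedge is at (287–328, 200–217), right of the short-foot corner, and the cup is at (311,169). The scene view agrees, with the wedge at (222,185).

```bash
python3 - <<'E'
from h import *
from scipy.optimize import least_squares
a=dict(np.load('pics/top1.npz')); 
img=a['img']; hsv=cv2.cvtColor(img,cv2.COLOR_RGB2HSV)
for p in [(240,170),(307,209),(260,300),(311,169)]: print(p,hsv[p[1],p[0]])
m=cv2.inRange(hsv,(0,90,20),(25,255,255)); m[:, :180]=0; m[:,340:]=0; m[:130]=0; m[230:]=0
n,l,s,cen=cv2.connectedComponentsWithStats(m)
for i in range(1,n):
    if s[i][4]<200: continue
    k=(l==i).astype(np.uint8); 
    if s[i][4]>2000: k=cv2.morphologyEx(k,cv2.MORPH_OPEN,np.ones((9,9)))
    ct=cv2.findContours(k,0,1)[0][0]
    r=cv2.minAreaRect(ct); print(s[i],r)
    z=.082 if s[i][4]>2000 else .014
    P=np.array([ray(a,*q,z) for q in cv2.boxPoints(r)]); print(P.round(4)); print('centre',P.mean(0),np.linalg.norm(np.diff(P,axis=0),axis=1)); d=P[1:]-P[:-1]; print(np.arctan2(d[:,1],d[:,0]))
big=cv2.resize(img[125:230,180:340],None,fx=5,fy=5,interpolation=cv2.INTER_CUBIC)
cv2.imwrite('pics/topz.png',big[:,:,::-1])
E
```

```text
(240, 170) [ 14 147  97]
(307, 209) [ 19 115 148]
(260, 300) [ 64  15 136]
(311, 169) [102  15 175]
[ 192  139   91   77 5639] ((237.16824340820312, 175.42662048339844), (85.25700378417969, 66.33053588867188), 5.04245138168335)
[[ 0.5614  0.2193  0.082 ]
 [ 0.7709  0.2109  0.082 ]
 [ 0.7517 -0.0553  0.082 ]
 [ 0.5436 -0.0395  0.082 ]]
centre [0.65689577 0.08385927 0.082     ] [0.20961548 0.26682622 0.20874032]
[-0.04020826 -1.64258842  3.06586083]
[287 200  42  18 627] ((307.6338806152344, 208.0907745361328), (40.659523010253906, 15.864425659179688), 3.1798300743103027)
[[ 0.5446 -0.0753  0.014 ]
 [ 0.596  -0.0778  0.014 ]
 [ 0.5913 -0.2084  0.014 ]
 [ 0.5399 -0.2051  0.014 ]]
centre [ 0.56795556 -0.14166381  0.014     ] [0.0514834  0.13070075 0.05143885]
[-0.04781125 -1.60722001  3.076881  ]
```

View pics/topz.png

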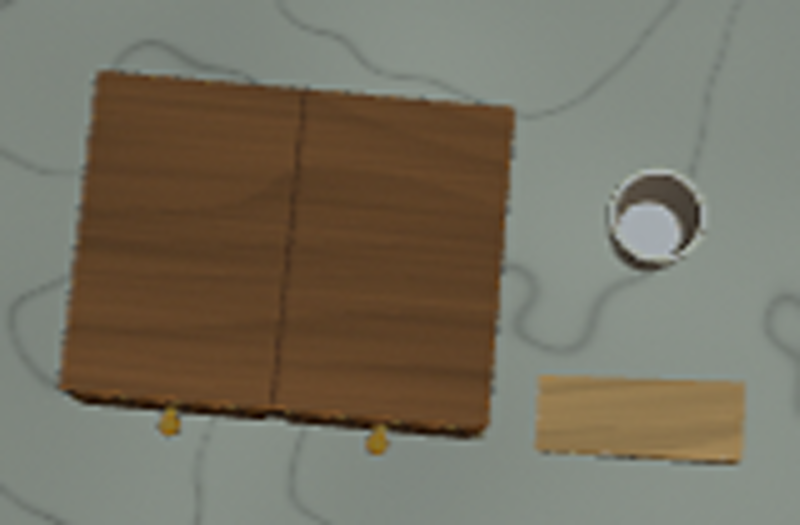

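```bash
cat >> h.py <<'E'
from scipy.optimize import least_squares
def fit(c,obs,pts,x0):
    """planar pose of a body from pixel corners"""
    def T(x): 
        k,s=np.cos(x[2]),np.sin(x[2]); p=np.array(pts,float); return np.c_[x[0]+k*p[:,0]-s*p[:,1],x[1]+s*p[:,0]+k*p[:,1],p[:,2]]
    r=least_squares(lambda x:(np.array([proj(c,q) for q in T(x)])-np.array(obs)).ravel(),x0)
    return r.x,r.fun.reshape(-1,2)
BOX=[(.1,.13,.082),(.1,-.13,.082),(-.1,-.13,.082),(-.1,.13,.082)]
WED=[(.065,-.025,.002),(-.065,-.025,.026),(-.065,.025,.026),(.065,.025,.002)]
def w(x,p): k,s=np.cos(x[2]),np.sin(x[2]); return np.array([x[0]+k*p[0]-s*p[1],x[1]+s*p[0]+k*p[1]])
E
python3 - <<'E'
from h import *
a=dict(np.load('pics/top1.npz'))
cr=lambda L:[((x+.5)/5-.5+180,(y+.5)/5-.5+125) for x,y in L]
b,f=fit(a,cr([(99,71),(514,106),(489,427),(64,386)]),BOX,[.65,.08,-.09]); print(b,f.round(2))
v,f=fit(a,cr([(540,376),(744,381),(742,460),(537,452)]),WED,[.57,-.14,1.5]); print(v,f.round(2))
print('foot',w(b,(-.08,-.11)),'tip',w(v,(.065,0)),'heel',w(v,(-.065,0)))
E
```

```text
[ 0.66097006  0.08169725 -0.06948907] [[ 0.26  0.22]
 [ 0.04  0.34]
 [-0.13 -0.59]
 [-0.16  0.06]]
[ 0.56810296 -0.14141687  1.53239012] [[-0.22 -0.02]
 [ 0.29  0.11]
 [ 0.25 -0.12]
 [-0.33  0.03]]
foot [ 0.57352549 -0.02248263] tip [ 0.57059875 -0.0764648 ] heel [ 0.56560717 -0.20636893]
```

>>> {"api": "apply_moves", "payload": {
  "steps": [
    [-25, -22, 0, 4, 1],
    [-62, -55, 0, 9, 1],
    [-98, -88, 0, 17, 1],
    [-135, -120, 0, 25, 1],
    [-170, -153, 0, 33, 1],
    [-207, -186, 0, 41, 1],
    [-243, -218, 0, 49, 1],
    [-279, -251, 0, 57, 1],
    [-315, -283, 0, 65, 1],
    [-350, -316, 0, 72.7, 1]
  ]
}}

```text
time: 1.1
position: [0.4569, 0.2054, 0.2059]
orientation: [-3.142, -0.0, 1.496]
contact_force: [0.8, 0.9, 0.6]
opening: -0.002
gripper_force: 0.0
```

```bash
cat >> h.py <<'E'
from scipy.spatial.transform import Rotation as Ro
def st(): return manip.state()
def delta(s,p,yaw):
    R=Ro.from_euler('xyz',s['orientation']).as_matrix(); d=R.T@(np.array(p)-s['position'])*1000
    dy=(yaw-s['orientation'][2]+np.pi)%(2*np.pi)-np.pi
    return d.round(1),round(-np.degrees(dy),2)
def show(s): print(round(s['time'],2),s['position'].round(4),s['orientation'].round(3),s['contact_force'].round(2),round(s['opening'],3))
E
python3 -c "
from h import *
s=st();show(s);print(delta(s,(.5735,-.0225,.2),1.501),s['joint_positions'].round(2))"
```

```text
1.1 [0.4569 0.2054 0.2059] [-3.142 -0.     1.496] [0.76 0.91 0.62] -0.002
(array([-218.5,  133.4,    5.9]), np.float64(-0.31)) [-0.81  0.18  0.35  1.96 -0.08  1.01 -0.5 ]
```

>>> {"api": "apply_moves", "payload": {
  "steps": [
    [-36, 22, 0, 0, 1],
    [-80, 48, 0, 0, 1],
    [-122, 74, 0, 0, 1],
    [-165, 101, 0, -0.3, 1],
    [-204, 125, 0, -0.3, 1],
    [-218.5, 133.4, 0, -0.3, 1],
    [-218.5, 133.4, 0, -0.3, 1],
    [-218.5, 133.4, 0, -0.3, 1]
  ]
}}

```text
time: 1.9
position: [0.5738, -0.0193, 0.2054]
orientation: [-3.14, -0.001, 1.506]
contact_force: [-0.5, 0.8, 0.4]
opening: -0.001
gripper_force: 0.0
```

```bash
python3 -c "
from h import *
s=st();show(s);print(delta(s,(.5735,-.0225,.09),1.501),s['joint_positions'].round(2))
c=shot('wrist','w1');print(c['fx'],-c['R'].T@c['t'])
for p in [(.5735,-.0225,.082),(.5706,-.0765,0),(.5656,-.2064,0)]: print(proj(c,p))"
```

```text
1.9 [ 0.5738 -0.0193  0.2054] [-3.140e+00 -1.000e-03  1.506e+00] [-0.48  0.84  0.37] -0.001
(array([-3.300e+00,  1.000e-01,  1.154e+02]), np.float64(0.3)) [-0.42  0.32  0.49  1.8  -0.17  1.06  0.06]
295.5161795545231 [0.576749   0.04928497 0.37209137]
[258.68818295 180.8700668 ]
[258.80825691 205.57349253]
[261.04233763 290.80432061]
```

View pics/w1.png

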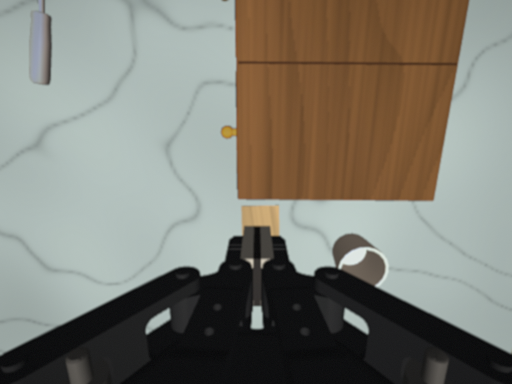

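The wrist view shows the box's -y top edge at row 199, from (238,198) to (434,200). The wedge's thin edge is at row 205, columns 242–278, in line with the short-foot corner.

```bash
python3 - <<'E'
from h import *
c=dict(np.load('pics/w1.npz')); g=cv2.cvtColor(c['img'],cv2.COLOR_RGB2GRAY)
p=ray(c,238,198.5,.082);q=ray(c,434,200,.082);print(p,q,np.linalg.norm(p-q),np.arctan2((q-p)[1],(q-p)[0]))
e=w([0,0,np.arctan2((q-p)[1],(q-p)[0])],(.02,.02)); m=(p+q)[:2]/2; th=np.arctan2((q-p)[1],(q-p)[0])
print('foot',m+w([0,0,th],(-.08,.02)))
t1=ray(c,242,205.5,.002);t2=ray(c,278.5,205.5,.002);print('tip',t1,t2,(t1+t2)/2)
E
```

```text
[ 0.55109371 -0.03974853  0.082     ] [ 0.75206299 -0.05437562  0.082     ] 0.20150088085987566 -0.07265459008886295
foot [ 0.57324122 -0.02130758]
tip [ 0.54849339 -0.07428947  0.002     ] [ 0.59657793 -0.07739945  0.002     ] [ 0.57253566 -0.07584446  0.002     ]
```

>>> {"api": "apply_moves", "payload": {
  "steps": [
    [-1, 0, 35, 0, 1],
    [-3, 0, 75, 0.3, 1],
    [-3, 0, 100, 0.3, 1],
    [-3, 0, 113, 0.3, 1],
    [-3, 0, 115, 0.3, 1],
    [-3, 0, 115, 0.3, 1],
    [-3, 0, 115, 0.3, 1]
  ]
}}

```text
time: 2.65
position: [0.5753, -0.0226, 0.0925]
orientation: [3.139, -0.001, 1.501]
contact_force: [0.5, 0.1, 0.4]
opening: -0.002
gripper_force: 0.0
```

>>> {"api": "apply_moves", "payload": {
  "steps": [
    [0, 0, 2, 0, 1],
    [0, 0, 4, 0, 1],
    [0, 0, 6, 0, 1],
    [0, 0, 8, 0, 1],
    [0, 0, 9, 0, 1],
    [0, 0, 9, 0, 1]
  ]
}}

```text
time: 3.25
position: [0.5739, -0.0229, 0.0817]
orientation: [-3.141, 0.0, 1.501]
contact_force: [-0.4, 0.6, 0.8]
opening: 0.004
gripper_force: 0.0
```

>>> {"api": "apply_moves", "payload": {
  "steps": [
    [0, 0, 1, 0, 1],
    [0, 0, 2, 0, 1],
    [0, 0, 3, 0, 1],
    [0, 0, 3, 0, 1]
  ]
}}

```text
time: 3.65
position: [0.574, -0.0229, 0.0788]
orientation: [-3.141, -0.0, 1.501]
contact_force: [-0.2, -0.3, -0.5]
opening: -0.002
gripper_force: 0.0
```

>>> {"api": "apply_moves", "payload": {
  "steps": [
    [0, 0, 1, 0, 1],
    [0, 0, 2, 0, 1],
    [0, 0, 2, 0, 1]
  ]
}}

```text
time: 3.95
position: [0.574, -0.0229, 0.0768]
orientation: [-3.141, -0.0, 1.501]
contact_force: [-0.2, -0.4, 0.3]
opening: 0.0
gripper_force: 0.0
```

```bash
python3 -c "
from h import *
c=shot('wrist','w2'); b=shot('scene','s2')
z=cv2.resize(b['img'][170:300,170:320],None,fx=3,fy=3)
o=np.zeros((390,800,3),np.uint8);o[:,:450]=z;o[:,450:]=cv2.resize(c['img'][150:310,180:324],(350,390))
cv2.imwrite('pics/v2.png',o[:,:,::-1])
show(st());print(proj(b,(.5735,-.0225,.082))) "
```

```text
4.05 [ 0.5741 -0.0229  0.0769] [-3.142 -0.     1.501] [ 0.3  -0.12 -0.6 ] 0.001
[246.94642037 192.01430004]
```

View pics/v2.png

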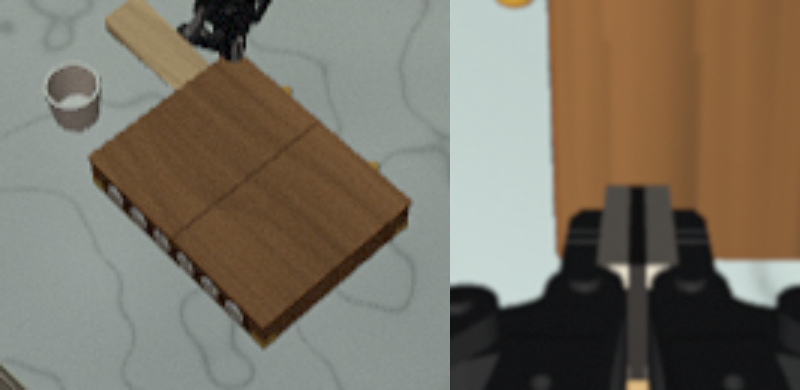

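The fingertips are over the box's short-foot corner, at crop (637,186), and the box edge is at crop row 258. The box looks undisturbed and no force registers, so I keep descending.

>>> {"api": "apply_moves", "payload": {
  "steps": [
    [0, 0, 1, 0, 1],
    [0, 0, 2, 0, 1],
    [0, 0, 2, 0, 1]
  ]
}}

```text
time: 4.35
position: [0.574, -0.0229, 0.0748]
orientation: [-3.141, -0.0, 1.501]
contact_force: [-0.2, 0.2, 1.0]
opening: -0.002
gripper_force: 0.0
```

```bash
python3 - <<'E'
from h import *
c=dict(np.load('pics/w2.npz')); c1=dict(np.load('pics/w1.npz'))
for z in (.072,.082): print(ray(c,222.4,256,z), ray(c1,238,198.5,z))
show(st())
E
```

```text
[ 0.5484968  -0.04479268  0.072     ] [ 0.55020932 -0.04281768  0.072     ]
[ 0.55016803 -0.03951211  0.082     ] [ 0.55109371 -0.03974853  0.082     ]
4.35 [ 0.574  -0.0229  0.0748] [-3.141 -0.     1.501] [-0.18  0.17  0.98] -0.002
```

>>> {"api": "apply_moves", "payload": {
  "steps": [
    [0, 0, 1, 0, 1],
    [0, 0, 1, 0, 1]
  ]
}}

```text
time: 4.55
position: [0.574, -0.0229, 0.0738]
orientation: [-3.141, -0.0, 1.501]
contact_force: [-0.4, 0.3, 0.5]
opening: 0.001
gripper_force: 0.0
```

>>> {"api": "apply_moves", "payload": {
  "steps": [
    [0, 0, 1, 0, 1],
    [0, 0, 1, 0, 1]
  ]
}}

```text
time: 4.75
position: [0.574, -0.0229, 0.0729]
orientation: [-3.141, -0.0, 1.501]
contact_force: [-0.5, -0.4, -0.4]
opening: 0.002
gripper_force: 0.0
```

>>> {"api": "apply_moves", "payload": {
  "steps": [
    [0, 0, 1, 0, 1],
    [0, 0, 1, 0, 1]
  ]
}}

```text
time: 4.95
position: [0.574, -0.0229, 0.0719]
orientation: [-3.141, -0.0, 1.501]
contact_force: [0.2, 0.2, -0.3]
opening: 0.001
gripper_force: 0.0
```

```bash
python3 - <<'E'
from h import *
c=shot('wrist','w3'); a=shot('scene','s3'); a0=dict(np.load('pics/s2.npz')); a1=dict(np.load('pics/sc1.npz'))
L=[cv2.resize(k['img'][180:290,185:315],(390,330),interpolation=cv2.INTER_CUBIC) for k in (a1,a)]
o=np.hstack(L)
cv2.imwrite('pics/v3.png',o[:,:,::-1])
d=cv2.absdiff(a['img'],a1['img']).max(2)[180:290,185:315]; print((d>40).sum(), np.argwhere(d>40).min(0),np.argwhere(d>40).max(0))
show(st())
E
```

```text
175 [ 0 44] [11 67]
5.05 [ 0.5741 -0.0229  0.072 ] [-3.142 -0.     1.501] [-0.4   0.04  0.52] -0.005
```

View pics/v3.png

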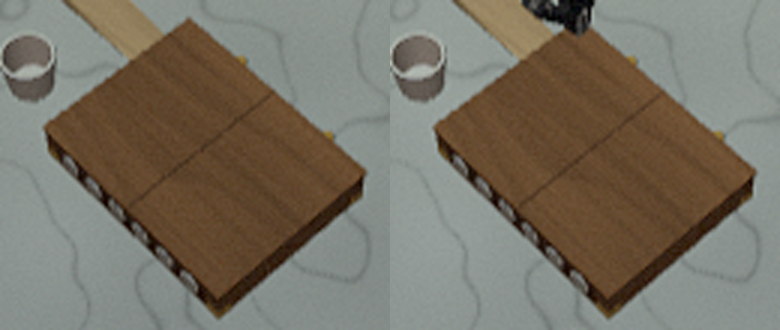

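The box hasn't tilted: its edges match the first picture. The fingertip at crop (575,32) still looks level with or just above the top, so I go down further.

>>> {"api": "apply_moves", "payload": {
  "steps": [
    [0, 0, 1, 0, 1],
    [0, 0, 1, 0, 1]
  ]
}}

```text
time: 5.25
position: [0.574, -0.0229, 0.0709]
orientation: [-3.141, -0.0, 1.501]
contact_force: [-0.0, -0.3, -0.2]
opening: -0.001
gripper_force: 0.0
```

>>> {"api": "apply_moves", "payload": {
  "steps": [
    [0, 0, 1, 0, 1],
    [0, 0, 1, 0, 1]
  ]
}}

```text
time: 5.45
position: [0.574, -0.0229, 0.0698]
orientation: [-3.141, -0.0, 1.501]
contact_force: [-0.7, 0.5, -0.7]
opening: -0.0
gripper_force: 0.0
```

>>> {"api": "apply_moves", "payload": {
  "steps": [
    [0, 0, 1, 0, 1],
    [0, 0, 1, 0, 1]
  ]
}}

```text
time: 5.65
position: [0.574, -0.0229, 0.0688]
orientation: [-3.141, -0.0, 1.501]
contact_force: [-0.0, -0.0, 1.1]
opening: 0.0
gripper_force: 0.0
```

>>> {"api": "apply_moves", "payload": {
  "steps": [
    [0, 0, 1, 0, 1],
    [0, 0, 1, 0, 1]
  ]
}}

```text
time: 5.85
position: [0.574, -0.0229, 0.0678]
orientation: [-3.141, -0.0, 1.501]
contact_force: [-0.2, 0.3, -0.3]
opening: -0.0
gripper_force: 0.0
```

```bash
python3 - <<'E'
from h import *
for n,p in(('w1',(.5738,-.0193,.2054)),('w3',(.574,-.0229,.072))):
    c=dict(np.load(f'pics/{n}.npz')); P=np.array(p)
    for h in (0,.005,.01,.02,.03): print(n,h,proj(c,P+[0,0,h]).round(1))
a=shot('scene','s4'); w_=shot('wrist','w4'); t=shot('top','t4')
for z in (.0678,.082,.09,.1): print(proj(a,(.574,-.0229,z)).round(1),proj(t,(.574,-.0229,z)).round(1))
x=cv2.resize(a['img'][160:220,210:290],(400,300),interpolation=cv2.INTER_CUBIC)
y=cv2.resize(w_['img'][190:280,200:320],(400,300),interpolation=cv2.INTER_CUBIC)
z=cv2.resize(t['img'][170:230,240:320],(400,300),interpolation=cv2.INTER_CUBIC)
cv2.imwrite('pics/v4.png',np.vstack([np.hstack([x,y]),np.hstack([z,z*0])])[:,:,::-1])
E
```

```text
w1 0 [259.8 224.7]
w1 0.005 [259.8 228. ]
w1 0.01 [259.9 231.4]
w1 0.02 [260.1 238.9]
w1 0.03 [260.2 247.3]
w3 0 [259.7 224.8]
w3 0.005 [259.8 228. ]
w3 0.01 [259.8 231.5]
w3 0.02 [260. 239.]
w3 0.03 [260.2 247.5]
[246.8 194.6] [271.2 202.9]
[246.7 192. ] [271.4 202.2]
[246.7 190.6] [271.5 201.8]
[246.6 188.7] [271.6 201.3]
```

View pics/v4.png

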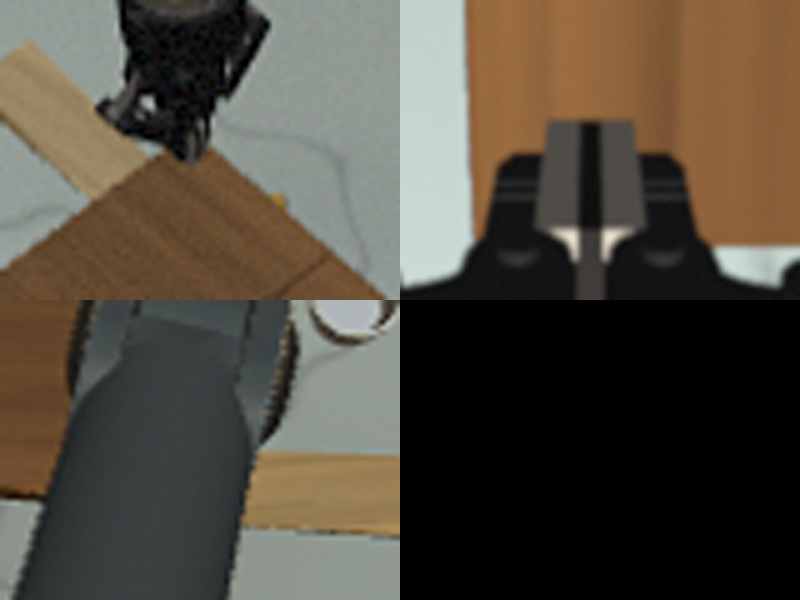

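The scene crop puts the fingertip at about pixel (248,192), the image of the box-top level. That means the real tip sits roughly 14 mm behind the nominal TCP, and contact is close.

>>> {"api": "apply_moves", "payload": {
  "steps": [
    [0, 0, 1, 0, 1],
    [0, 0, 1, 0, 1]
  ]
}}

```text
time: 6.2
position: [0.574, -0.0229, 0.0668]
orientation: [-3.141, -0.0, 1.501]
contact_force: [0.2, -0.3, -0.2]
opening: -0.003
gripper_force: 0.0
```

>>> {"api": "apply_moves", "payload": {
  "steps": [
    [0, 0, 1, 0, 1],
    [0, 0, 1, 0, 1]
  ]
}}

```text
time: 6.4
position: [0.574, -0.0229, 0.0658]
orientation: [-3.141, -0.0, 1.501]
contact_force: [-0.2, 0.4, -0.0]
opening: 0.007
gripper_force: 0.0
```

>>> {"api": "apply_moves", "payload": {
  "steps": [
    [0, 0, 1, 0, 1],
    [0, 0, 1, 0, 1]
  ]
}}

```text
time: 6.6
position: [0.574, -0.0229, 0.0648]
orientation: [-3.141, -0.0, 1.501]
contact_force: [0.3, 0.6, 0.1]
opening: 0.001
gripper_force: 0.0
```

>>> {"api": "apply_moves", "payload": {
  "steps": [
    [0, 0, 1, 0, 1],
    [0, 0, 1, 0, 1]
  ]
}}

```text
time: 6.8
position: [0.574, -0.0229, 0.0638]
orientation: [-3.141, -0.0, 1.501]
contact_force: [0.3, 0.5, 0.2]
opening: -0.003
gripper_force: 0.0
```

>>> {"api": "apply_moves", "payload": {
  "steps": [
    [0, 0, 1, 0, 1],
    [0, 0, 1, 0, 1]
  ]
}}

```text
time: 7.0
position: [0.574, -0.0229, 0.0628]
orientation: [-3.141, -0.0, 1.501]
contact_force: [0.3, 0.3, 0.5]
opening: 0.003
gripper_force: 0.0
```

>>> {"api": "apply_moves", "payload": {
  "steps": [
    [0, 0, 1, 0, 1],
    [0, 0, 1, 0, 1]
  ]
}}

```text
time: 7.2
position: [0.574, -0.0229, 0.0618]
orientation: [-3.141, -0.0, 1.501]
contact_force: [-0.0, -0.5, -1.0]
opening: -0.002
gripper_force: 0.0
```

>>> {"api": "apply_moves", "payload": {
  "steps": [
    [0, 0, 1, 0, 1],
    [0, 0, 1, 0, 1]
  ]
}}

```text
time: 7.4
position: [0.574, -0.0229, 0.0609]
orientation: [-3.141, -0.0, 1.501]
contact_force: [-0.4, 0.0, -0.4]
opening: 0.002
gripper_force: 0.0
```

>>> {"api": "apply_moves", "payload": {
  "steps": [
    [0, 0, 1, 0, 1],
    [0, 0, 1, 0, 1]
  ]
}}

```text
time: 7.6
position: [0.574, -0.0229, 0.0599]
orientation: [-3.141, -0.0, 1.501]
contact_force: [1.1, 0.5, 0.2]
opening: -0.002
gripper_force: 0.0
```

```bash
python3 - <<'E'
from h import *
s=st(); show(s)
c=shot('wrist','w5'); a=shot('scene','s5'); a1=dict(np.load('pics/sc1.npz'))
P=s['position'];R=Ro.from_euler('xyz',s['orientation']).as_matrix()
print('cam in tool',R.T@(-c['R'].T@c['t']-P), 'axis',R.T@c['R'].T[:,2], 'TCP depth',(c['R']@P+c['t'])[2])
for dx in(-.011,0,.011):
  for h in(0,.01,.02,.03): print(dx,h,proj(c,P+R@[dx,0,-h]).round(1),proj(a,P+R@[dx,0,-h]).round(1))
d=cv2.absdiff(a['img'],a1['img']).max(2); d=d[180:290,185:315]; k=np.argwhere(d>30); print(len(k),k.min(0),k.max(0))
# near corner edges in wrist image
g=cv2.cvtColor(c['img'],cv2.COLOR_RGB2HSV)[:,:,1].astype(int)
for v in (150,180,210): print(v,np.argmax(np.diff(g[v,150:250]))+150)
for u in (330,360,390,420): print(u,np.argmin(np.diff(g[200:330,u]))+200)
E
```

```text
7.6 [ 0.574  -0.0229  0.0599] [-3.141 -0.     1.501] [1.12 0.5  0.22] -0.002
cam in tool [ 0.06869147 -0.00169521 -0.16663165] axis [-2.70874419e-01 -7.94722511e-04  9.62614366e-01] TCP depth 0.17900743334867433
-0.011 0 [259.7 241.3] [244.6 194.1]
-0.011 0.01 [259.8 248.8] [244.5 192.3]
-0.011 0.02 [260.  257.2] [244.4 190.4]
-0.011 0.03 [260.2 266.6] [244.4 188.6]
0 0 [259.7 224.7] [246.9 196.1]
0 0.01 [259.9 231.4] [246.8 194.3]
0 0.02 [260.1 238.9] [246.8 192.4]
0 0.03 [260.3 247.3] [246.7 190.6]
0.011 0 [259.8 207.5] [249.2 198.1]
0.011 0.01 [259.9 213.3] [249.2 196.3]
0.011 0.02 [260.1 219.8] [249.1 194.5]
0.011 0.03 [260.3 227.2] [249.  192.6]
233 [ 0 44] [13 71]
150 190
180 217
210 218
330 267
360 270
390 270
420 270
```

Triangulating the pad edge against the wrist calibration puts the real fingertip about 28 mm behind the reported TCP. Contact should then come near TCP z = 0.054.

>>> {"api": "apply_moves", "payload": {
  "steps": [
    [0, 0, 1, 0, 1],
    [0, 0, 2, 0, 1],
    [0, 0, 3, 0, 1],
    [0, 0, 3, 0, 1]
  ]
}}

```text
time: 8.1
position: [0.574, -0.0229, 0.0568]
orientation: [-3.141, -0.0, 1.501]
contact_force: [-0.5, -0.9, 1.0]
opening: 0.001
gripper_force: 0.0
```

>>> {"api": "apply_moves", "payload": {
  "steps": [
    [0, 0, 1, 0, 1],
    [0, 0, 1, 0, 1]
  ]
}}

```text
time: 8.3
position: [0.574, -0.0229, 0.0558]
orientation: [-3.141, -0.0, 1.501]
contact_force: [-1.2, 0.2, 0.7]
opening: 0.005
gripper_force: 0.0
```

>>> {"api": "apply_moves", "payload": {
  "steps": [
    [0, 0, 1, 0, 1],
    [0, 0, 1, 0, 1]
  ]
}}

```text
time: 8.5
position: [0.574, -0.0228, 0.0549]
orientation: [-3.141, -0.0, 1.501]
contact_force: [0.1, 0.9, -0.4]
opening: -0.004
gripper_force: 0.0
```

>>> {"api": "apply_moves", "payload": {
  "steps": [
    [0, 0, 1, 0, 1],
    [0, 0, 1, 0, 1]
  ]
}}

```text
time: 8.7
position: [0.5741, -0.023, 0.0541]
orientation: [-3.142, -0.0, 1.501]
contact_force: [-0.7, -0.9, 1.2]
opening: 0.001
gripper_force: 1.1
```

>>> {"api": "apply_moves", "payload": {
  "steps": [
    [0, 0, 1, 0, 1],
    [0, 0, 1, 0, 1]
  ]
}}

```text
time: 8.9
position: [0.5736, -0.0233, 0.053]
orientation: [-3.141, 0.0, 1.501]
contact_force: [-2.0, -1.3, 3.0]
opening: -0.003
gripper_force: 1.6
```

>>> {"api": "apply_moves", "payload": {
  "steps": [
    [0, 0, 1, 0, 1],
    [0, 0, 2, 0, 1]
  ]
}}

```text
time: 9.1
position: [0.5739, -0.0233, 0.051]
orientation: [-3.141, 0.0, 1.501]
contact_force: [-1.3, -1.8, 3.9]
opening: 0.0
gripper_force: 1.7
```

>>> {"api": "apply_moves", "payload": {
  "steps": [
    [0, 0, 1, 0, 1],
    [0, 0, 1.5, 0, 1]
  ]
}}

```text
time: 9.3
position: [0.5739, -0.0232, 0.0493]
orientation: [-3.141, 0.0, 1.501]
contact_force: [-2.3, -1.5, 3.2]
opening: -0.003
gripper_force: 1.7
```

>>> {"api": "apply_moves", "payload": {
  "steps": [
    [0, 0, 1, 0, 1],
    [0, 0, 1, 0, 1]
  ]
}}

```text
time: 9.5
position: [0.5741, -0.023, 0.0483]
orientation: [-3.141, 0.0, 1.501]
contact_force: [-2.2, -1.8, 3.0]
opening: -0.002
gripper_force: 1.6
```

>>> {"api": "apply_moves", "payload": {
  "steps": [
    [-0.5, -0.5, 1, 0, 1],
    [-0.5, -0.5, 1, 0, 1]
  ]
}}

```text
time: 9.7
position: [0.5736, -0.0233, 0.0474]
orientation: [3.141, -0.0, 1.501]
contact_force: [-2.7, -1.8, 2.3]
opening: 0.001
gripper_force: 1.5
```

>>> {"api": "apply_moves", "payload": {
  "steps": [
    [-0.3, -0.3, 1, 0, 1],
    [-0.3, -0.3, 1, 0, 1]
  ]
}}

```text
time: 9.9
position: [0.5731, -0.0236, 0.0463]
orientation: [-3.141, -0.0, 1.501]
contact_force: [-2.7, -1.6, 3.5]
opening: -0.001
gripper_force: 1.6
```

>>> {"api": "apply_moves", "payload": {
  "steps": [
    [-0.3, -0.3, 1, 0, 1],
    [-0.3, -0.3, 1, 0, 1]
  ]
}}

```text
time: 10.1
position: [0.5727, -0.0239, 0.0453]
orientation: [-3.141, -0.0, 1.501]
contact_force: [-3.4, -0.2, 2.9]
opening: 0.001
gripper_force: 1.6
```

>>> {"api": "apply_moves", "payload": {
  "steps": [
    [-0.3, -0.5, 1, 0, 1],
    [-0.3, -0.5, 1, 0, 1]
  ]
}}

```text
time: 10.3
position: [0.5726, -0.0241, 0.0448]
orientation: [3.141, -0.0, 1.501]
contact_force: [-3.4, -0.5, 6.1]
opening: 0.001
gripper_force: 2.9
```

>>> {"api": "apply_moves", "payload": {
  "steps": [
    [-0.3, -0.5, 1, 0, 1],
    [-0.3, -0.5, 1, 0, 1]
  ]
}}

```text
time: 10.5
position: [0.5726, -0.0241, 0.0445]
orientation: [3.14, -0.001, 1.501]
contact_force: [-3.5, 0.7, 10.0]
opening: 0.0
gripper_force: 5.1
```

The foot hit the counter: force rose sharply at TCP z ≈ 0.045, which is a drop of about 9.4 mm. Now I let go.

>>> {"api": "apply_moves", "payload": {
  "steps": [
    [0, 0, -2, 0, 1],
    [0, 0, -5, 0, 1],
    [0, 0, -9, 0, 1],
    [0, 0, -14, 0, 1],
    [0, 0, -24, 0, 1],
    [-20, 0, -50, 0, 1],
    [-65, 0, -70, 0, 1],
    [-110, 0, -75, 0, 1],
    [-110, 0, -75, 0, 1]
  ]
}}

```text
time: 11.4
position: [0.5635, -0.1431, 0.1211]
orientation: [3.138, 0.005, 1.49]
contact_force: [-0.6, -0.6, -0.4]
opening: 0.0
gripper_force: 0.0
```

```bash
python3 - <<'E'
from h import *
s=st(); show(s)
a=shot('top','t6'); a0=dict(np.load('pics/top1.npz')); b=shot('scene','s6'); b0=dict(np.load('pics/sc1.npz'))
c=shot('wrist','w6')
def sh(p,q,r): 
    x=[cv2.cvtColor(i['img'],cv2.COLOR_RGB2GRAY)[r].astype(np.float32) for i in(p,q)]; return cv2.phaseCorrelate(*x)
print(sh(a0,a,np.s_[130:200,195:260]),sh(b0,b,np.s_[215:290,195:315]))
for p in [(.5734,-.022,.082),(.5716,-.0762,.002),(.551,-.0397,.082)]: print(proj(c,p).round(1))
cv2.imwrite('pics/v6.png',cv2.resize(c['img'],(640,480))[:,:,::-1])
E
```

```text
11.4 [ 0.5635 -0.1431  0.1211] [3.138 0.005 1.49 ] [-0.61 -0.57 -0.44] 0.0
((-0.0008614419133436968, -0.0017717364890046383), 0.9917674788538321) ((0.03275008306685123, 0.582717406968932), 0.9963973562452528)
[261.4  31.2]
[262.2 116.7]
[228.4  64.6]
```

View pics/v6.png

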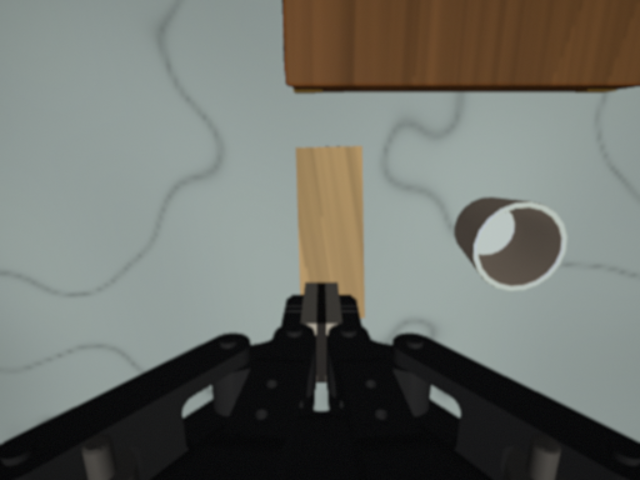

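The wedge's thin edge runs from (296,148) to (362,147) in this 640-wide view, and its right side reaches the heel at (365,318). The box stands level, with its edge at row 85.

```bash
python3 - <<'E'
from h import *
c=dict(np.load('pics/w6.npz'));sc=lambda L:[((x+.5)/1.25-.5,(y+.5)/1.25-.5) for x,y in L]
v,f=fit(c,sc([(362,147.5),(365,318),(296,148)]),[WED[0],WED[1],WED[3]],[.568,-.141,1.53]);print(v,f.round(2))
p,q=[ray(c,*k,.082) for k in sc([(289,84),(636,86)])];print('box -y edge pts',p,q)
s=st();show(s)
v2=(v+np.array([.5681,-.1414,1.532]))/2
for vv in (v,v2): print('tip',w(vv,(.065,0)),'heel',w(vv,(-.065,0)),'d to behind heel',delta(s,(*w(vv,(-.105,0)),.093),1.50))
E
```

```text
[ 0.56918742 -0.14207118  1.52227173] [[ 0.39 -0.89]
 [-0.02  0.96]
 [-0.38  0.11]]
box -y edge pts [ 0.55255191 -0.04130909  0.082     ] [ 0.73020255 -0.05542285  0.082     ]
11.55 [ 0.564  -0.1338  0.1186] [-3.141e+00 -1.000e-03  1.501e+00] [ 0.35  1.18 -0.26] 0.002
tip [ 0.57234028 -0.07714769] heel [ 0.56603456 -0.20699467] d to behind heel (array([-112.9,    8. ,   25.5]), np.float64(0.04))
tip [ 0.57148074 -0.07679753] heel [ 0.56580668 -0.20667365] d to behind heel (array([-112.6,    8. ,   25.5]), np.float64(0.04))
```

>>> {"api": "apply_moves", "payload": {
  "steps": [
    [-35, 3, 0, 0, 0.65],
    [-75, 6, 0, 0, 0.65],
    [-105, 8, 10, 0, 0.65],
    [-112, 8, 40, 0, 0.65],
    [-112, 8, 75, 0, 0.65],
    [-112, 8, 105, 0, 0.65],
    [-112, 8, 120, 0, 0.65],
    [-112, 8, 120, 0, 0.65],
    [-112, 8, 120, 0, 0.65]
  ]
}}

```text
time: 12.45
position: [0.5653, -0.2459, -0.0009]
orientation: [3.141, 0.0, 1.502]
contact_force: [0.7, 0.3, -0.3]
opening: 0.175
gripper_force: 0.0
```

```bash
python3 -c "
from h import *
s=st();show(s);print(delta(s,(.565,-.245,-.0195),1.50))
c=shot('wrist','w7')
cv2.imwrite('pics/v7.png',c['img'][:,:,::-1])
for dx,dy in ((.011,.0075),(.011,-.0075)): print(proj(c,s['position']+Ro.from_euler('xyz',s['orientation']).as_matrix()@[dx,dy,-.0275]))"
```

```text
12.45 [ 0.5653 -0.2459 -0.0009] [3.141 0.    1.502] [ 0.65  0.27 -0.28] 0.175
(array([ 0.9, -0.4, 18.6]), np.float64(0.13))
[275.13034178 225.22660374]
[245.49078575 225.24060657]
```

View pics/v7.png

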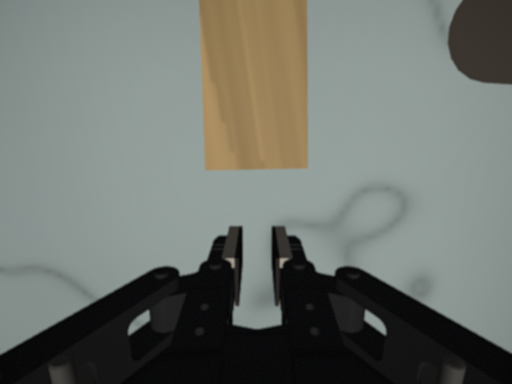

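The heel edge is at row 169, columns 206–307 (centre 256.5). The two fingertips are at columns 230 and 285 (centre 257), so the push is centred.

>>> {"api": "apply_moves", "payload": {
  "steps": [
    [0, 0, 8, 0, 0.65],
    [0, 0, 14, 0, 0.65],
    [0, 0, 17, 0, 0.65],
    [2, 0, 17, 0, 0.65],
    [8, 0, 17, 0, 0.65],
    [15, 0, 17, 0, 0.65],
    [20, 0, 17, 0, 0.65],
    [22, 0, 17, 0, 0.65],
    [22, 0, 17, 0, 0.65]
  ]
}}

```text
time: 13.4
position: [0.5661, -0.2238, -0.0185]
orientation: [3.142, -0.0, 1.502]
contact_force: [0.5, 0.8, 1.1]
opening: 0.175
gripper_force: 0.0
```

>>> {"api": "apply_moves", "payload": {
  "steps": [
    [3, 0, 0, 0, 0.65],
    [6, 0, 0, 0, 0.65],
    [10, -0.5, 0, 0, 0.65],
    [14, -1, 0, 0, 0.65],
    [18, -1, 0, 0, 0.65],
    [20, -1, 0, 0, 0.65],
    [20, -1, 0, 0, 0.65]
  ]
}}

```text
time: 14.1
position: [0.5664, -0.2038, -0.0186]
orientation: [-3.141, -0.0, 1.502]
contact_force: [-0.3, -0.2, 0.6]
opening: 0.177
gripper_force: 0.0
```

>>> {"api": "apply_moves", "payload": {
  "steps": [
    [5, 0, 0, 0, 0.65],
    [12, -1, 0, 0, 0.65],
    [20, -1.5, 0, 0, 0.65],
    [28, -2, 0, 0, 0.65],
    [36, -2.5, 0, 0, 0.65],
    [44, -3, 0, 0, 0.65],
    [51, -3.5, 0, 0, 0.65],
    [57, -4, 0, 0, 0.65],
    [60, -4, 0, 0, 0.65],
    [60, -4, 0, 0, 0.65]
  ]
}}

```text
time: 15.1
position: [0.5665, -0.1434, -0.0187]
orientation: [-3.141, -0.001, 1.502]
contact_force: [-0.3, 0.6, 0.2]
opening: 0.173
gripper_force: 0.0
```

```bash
python3 -c "
from h import *
s=st();show(s)
c=shot('wrist','w8');t=shot('top','t8')
o=np.zeros((384,800,3),np.uint8);o[:,:400]=c['img'][:,56:456];o[:300,400:]=cv2.resize(t['img'][160:235,230:330],(400,300),interpolation=cv2.INTER_CUBIC)
cv2.imwrite('pics/v8.png',o[:,:,::-1])"
```

```text
15.1 [ 0.5665 -0.1434 -0.0187] [-3.141e+00 -1.000e-03  1.502e+00] [-0.28  0.57  0.15] 0.173
```

View pics/v8.png

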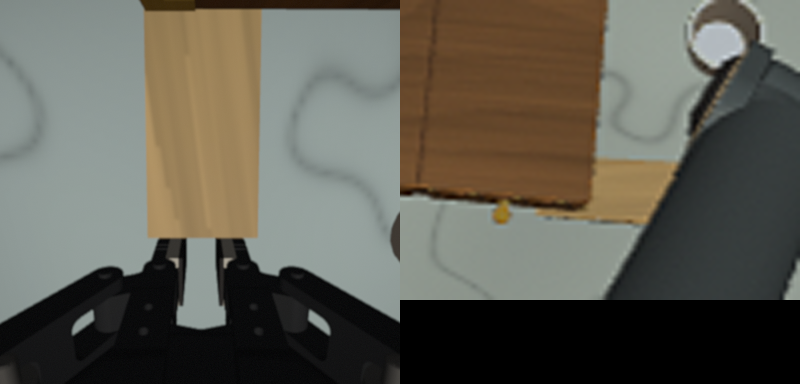

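The wedge is square against both fingertips, with its heel at crop row 237. Its thin part is already under the box, in line with the short foot. Next I go in fine steps, watching the push force.

>>> {"api": "apply_moves", "payload": {
  "steps": [
    [1, 0, 0, 0, 0.65],
    [3, 0, 0, 0, 0.65],
    [5, 0, 0, 0, 0.65],
    [7, 0, 0, 0, 0.65],
    [8, 0, 0, 0, 0.65]
  ]
}}

```text
time: 15.7
position: [0.5671, -0.1361, -0.0186]
orientation: [-3.142, -0.0, 1.501]
contact_force: [0.6, -1.3, -0.1]
opening: 0.176
gripper_force: 0.2
```

>>> {"api": "apply_moves", "payload": {
  "steps": [
    [1, 0, 0, 0, 0.65],
    [2, 0, 0, 0, 0.65]
  ]
}}

```text
time: 15.9
position: [0.5672, -0.1343, -0.0186]
orientation: [-3.142, -0.0, 1.501]
contact_force: [0.7, -0.5, -0.8]
opening: 0.174
gripper_force: 0.2
```

>>> {"api": "apply_moves", "payload": {
  "steps": [
    [1, 0, 0, 0, 0.65],
    [2, 0, 0, 0, 0.65]
  ]
}}

```text
time: 16.1
position: [0.5673, -0.1323, -0.0185]
orientation: [-3.142, -0.0, 1.501]
contact_force: [0.8, -0.1, -0.4]
opening: 0.175
gripper_force: 0.2
```

>>> {"api": "apply_moves", "payload": {
  "steps": [
    [1, 0, 0, 0, 0.65],
    [1.5, 0, 0, 0, 0.65]
  ]
}}

```text
time: 16.3
position: [0.5675, -0.1307, -0.0185]
orientation: [-3.142, -0.0, 1.501]
contact_force: [-0.4, -0.1, 0.5]
opening: 0.172
gripper_force: 0.2
```

>>> {"api": "apply_moves", "payload": {
  "steps": [
    [0.5, 0, 0, 0, 0.65],
    [1, 0, 0, 0, 0.65]
  ]
}}

```text
time: 16.5
position: [0.5675, -0.1299, -0.0185]
orientation: [3.142, -0.0, 1.501]
contact_force: [0.1, -0.4, -0.4]
opening: 0.174
gripper_force: 0.2
```

>>> {"api": "apply_moves", "payload": {
  "steps": [
    [0.5, 0, 0, 0, 0.65],
    [1, 0, 0, 0, 0.65]
  ]
}}

```text
time: 16.7
position: [0.5676, -0.1289, -0.0185]
orientation: [-3.142, -0.0, 1.501]
contact_force: [0.7, 0.4, -1.0]
opening: 0.177
gripper_force: 0.2
```

>>> {"api": "apply_moves", "payload": {
  "steps": [
    [0.5, 0, 0, 0, 0.65],
    [1, 0, 0, 0, 0.65]
  ]
}}

```text
time: 16.9
position: [0.5677, -0.1278, -0.0185]
orientation: [-3.142, -0.0, 1.501]
contact_force: [-0.2, -0.7, -0.5]
opening: 0.174
gripper_force: 0.2
```

>>> {"api": "apply_moves", "payload": {
  "steps": [
    [0.5, 0, 0, 0, 0.65],
    [1, 0, 0, 0, 0.65]
  ]
}}

```text
time: 17.1
position: [0.5677, -0.1268, -0.0185]
orientation: [-3.142, -0.0, 1.501]
contact_force: [0.1, -0.5, -0.2]
opening: 0.177
gripper_force: 0.2
```

>>> {"api": "apply_moves", "payload": {
  "steps": [
    [0.5, 0, 0, 0, 0.65],
    [1, 0, 0, 0, 0.65]
  ]
}}

```text
time: 17.3
position: [0.5678, -0.1258, -0.0185]
orientation: [3.142, -0.0, 1.501]
contact_force: [0.4, -0.0, -0.7]
opening: 0.172
gripper_force: 0.2
```

>>> {"api": "apply_moves", "payload": {
  "steps": [
    [0.5, 0, 0, 0, 0.65],
    [1, 0, 0, 0, 0.65]
  ]
}}

```text
time: 17.5
position: [0.5679, -0.1248, -0.0185]
orientation: [-3.142, -0.0, 1.501]
contact_force: [0.7, -0.3, -0.6]
opening: 0.171
gripper_force: 0.2
```

>>> {"api": "apply_moves", "payload": {
  "steps": [
    [0.5, 0, 0, 0, 0.65],
    [1, 0, 0, 0, 0.65]
  ]
}}

```text
time: 17.7
position: [0.5679, -0.1238, -0.0186]
orientation: [-3.142, -0.0, 1.501]
contact_force: [0.5, -0.9, 0.1]
opening: 0.181
gripper_force: 0.2
```

>>> {"api": "apply_moves", "payload": {
  "steps": [
    [0.5, 0, 0, 0, 0.65],
    [1, 0, 0, 0, 0.65]
  ]
}}

```text
time: 17.9
position: [0.568, -0.1229, -0.0186]
orientation: [-3.142, -0.0, 1.501]
contact_force: [0.2, -0.3, -0.6]
opening: 0.175
gripper_force: 0.2
```

>>> {"api": "apply_moves", "payload": {
  "steps": [
    [0.5, 0, 0, 0, 0.65],
    [1, 0, 0, 0, 0.65]
  ]
}}

```text
time: 18.1
position: [0.5681, -0.1219, -0.0185]
orientation: [-3.142, -0.0, 1.501]
contact_force: [-0.5, -0.4, 0.1]
opening: 0.174
gripper_force: 0.2
```

>>> {"api": "apply_moves", "payload": {
  "steps": [
    [0.5, 0, 0, 0, 0.65],
    [1, 0, 0, 0, 0.65]
  ]
}}

```text
time: 18.3
position: [0.5681, -0.1209, -0.0185]
orientation: [-3.142, -0.0, 1.501]
contact_force: [0.8, -1.2, -0.2]
opening: 0.172
gripper_force: 0.3
```

>>> {"api": "apply_moves", "payload": {
  "steps": [
    [0.5, 0, 0, 0, 0.65],
    [1, 0, 0, 0, 0.65]
  ]
}}

```text
time: 18.5
position: [0.5682, -0.1202, -0.0185]
orientation: [3.142, 0.0, 1.501]
contact_force: [0.3, -1.8, -1.3]
opening: 0.174
gripper_force: 0.6
```

>>> {"api": "apply_moves", "payload": {
  "steps": [
    [0.5, 0, 0, 0, 0.65],
    [1, 0, 0, 0, 0.65]
  ]
}}

```text
time: 18.7
position: [0.5683, -0.1195, -0.0185]
orientation: [3.141, 0.001, 1.501]
contact_force: [-0.7, -1.7, -1.0]
opening: 0.177
gripper_force: 1.1
```

```bash
python3 - <<'E'
from h import *
s=st();show(s);c=shot('wrist','w9');P=s['position'];R=Ro.from_euler('xyz',s['orientation']).as_matrix()
h=cv2.cvtColor(c['img'],cv2.COLOR_RGB2HSV).astype(int)
for u in (225,257,290): print(u,h[215:245:2,u,1],h[215:245:2,u,2])
for z in(0,.026): print(proj(c,P+R@[.011,0,0]*[1,1,0]+[0,0,z-P[2]]))
for v in (234,236,238): print(ray(c,257,v,.026))
E
```

```text
18.7 [ 0.5683 -0.1195 -0.0185] [3.141e+00 1.000e-03 1.501e+00] [-0.74 -1.69 -1.01] 0.177
225 [108 106 109 107 108 107 107 108 106 105 105 105  98  14  23] [180 180 180 181 181 181 181 182 182 182 182 177  99  36  45]
257 [105 105 108 106 104 105 106 104 107 105 107  98  19  18  18] [165 165 166 166 165 165 166 166 165 165 165 164 159 168 167]
290 [105 106 106 106 106 106 107 105 107 105 107 106 104  18  11] [165 166 166 166 166 166 165 165 165 165 165 161  88  14  23]
[260.11001129 218.88555262]
[260.72785958 239.9683903 ]
[ 0.56755606 -0.10547467  0.026     ]
[ 0.56748735 -0.10644596  0.026     ]
[ 0.56741837 -0.10742114  0.026     ]
```

The force is starting to rise: fy is about -1.7 N, and the finger force has gone from 0.2 to 1.1. The wedge is beginning to take the foot, so I use half-millimetre steps.

>>> {"api": "apply_moves", "payload": {
  "steps": [
    [0.5, 0, 0, 0, 0.65],
    [0.5, 0, 0, 0, 0.65]
  ]
}}

```text
time: 18.95
position: [0.5682, -0.1188, -0.0185]
orientation: [3.142, 0.0, 1.501]
contact_force: [-0.4, -2.6, -0.1]
opening: 0.176
gripper_force: 1.3
```

>>> {"api": "apply_moves", "payload": {
  "steps": [
    [0.5, 0, 0, 0, 0.65],
    [0.5, 0, 0, 0, 0.65]
  ]
}}

```text
time: 19.15
position: [0.5683, -0.1184, -0.0185]
orientation: [3.142, 0.0, 1.501]
contact_force: [-0.3, -3.7, -0.7]
opening: 0.178
gripper_force: 1.7
```

The push is at about 4 N, so the wedge bites. I back off and return to the press spot.

>>> {"api": "apply_moves", "payload": {
  "steps": [
    [-2, 0, 0, 0, 0.65],
    [-8, 0, 0, 0, 0.65],
    [-18, 0, 0, 0, 0.65],
    [-25, 0, -20, 0, 0.65],
    [-25, 0, -60, 0, 1],
    [-25, 0, -100, 0, 1],
    [-10, 0, -115, 0, 1],
    [30, 0, -118, 0, 1],
    [70, 0, -118, 0, 1],
    [97, -2, -118, 0, 1]
  ]
}}

```text
time: 20.15
position: [0.5736, -0.0182, 0.0998]
orientation: [3.141, -0.002, 1.503]
contact_force: [0.8, 0.9, -0.6]
opening: 0.004
gripper_force: 0.0
```

```bash
python3 - <<'E'
from h import *
a=shot('top','t10'); a0=dict(np.load('pics/top1.npz')); b=shot('scene','s10'); b0=dict(np.load('pics/sc1.npz'))
def sh(p,q,r): 
    x=[cv2.cvtColor(i['img'],cv2.COLOR_RGB2GRAY)[r].astype(np.float32) for i in(p,q)]; return cv2.phaseCorrelate(*x)
for r in (np.s_[130:200,190:235],np.s_[130:200,195:255]): print(sh(a0,a,r))
print(sh(b0,b,np.s_[215:290,195:315]))
s=st();show(s);print(delta(s,(.5736,-.0225,.0575),1.501))
E
```

```text
((0.5454402874871995, 0.06641639579267888), 0.9920941402882706)
((-0.051938748063516726, -0.09709992900972964), 0.8931709872351752)
((-0.05850401624235246, 0.553473897534964), 1.0138917643229166)
20.25 [ 0.5733 -0.0158  0.0993] [-3.141e+00 -3.000e-03  1.508e+00] [ 0.18  0.01 -0.25] 0.003
(array([-6.8,  0.8, 41.7]), np.float64(0.43))
```

>>> {"api": "apply_moves", "payload": {
  "steps": [
    [0, 0, 0, 0, 1],
    [0, 0, 15, 0, 1],
    [0, 0, 32, 0, 1],
    [0, 0, 40, 0, 1],
    [0, 0, 42, 0, 1],
    [0, 0, 42, 0, 1],
    [0, 0, 42, 0, 1]
  ]
}}

```text
time: 20.95
position: [0.5736, -0.0215, 0.0579]
orientation: [3.141, -0.0, 1.5]
contact_force: [0.1, -0.2, -0.3]
opening: -0.001
gripper_force: 0.0
```

```bash
python3 - <<'E'
from h import *
s=st();show(s);print(delta(s,(.5736,-.0225,.055),1.501))
E
```

```text
20.95 [ 0.5736 -0.0215  0.0579] [ 3.141 -0.     1.5  ] [ 0.12 -0.24 -0.33] -0.001
(array([-1. ,  0.1,  2.9]), np.float64(-0.04))
```

>>> {"api": "apply_moves", "payload": {
  "steps": [
    [-0.5, 0, 1, 0, 1],
    [-0.5, 0, 2, 0, 1],
    [-0.5, 0, 3, 0, 1],
    [-0.5, 0, 3, 0, 1]
  ]
}}

```text
time: 21.35
position: [0.5733, -0.0215, 0.0547]
orientation: [3.141, -0.0, 1.501]
contact_force: [0.9, 0.3, 1.0]
opening: -0.002
gripper_force: 0.5
```

>>> {"api": "apply_moves", "payload": {
  "steps": [
    [0, 0, 0.5, 0, 1],
    [0, 0, 1, 0, 1],
    [0, 0, 1, 0, 1]
  ]
}}

```text
time: 21.65
position: [0.5733, -0.0215, 0.0545]
orientation: [3.141, -0.001, 1.501]
contact_force: [-1.2, 1.2, 7.8]
opening: 0.002
gripper_force: 4.0
```

>>> {"api": "apply_moves", "payload": {
  "steps": [
    [0, 0, 0.5, 0, 1],
    [0, 0, 0.5, 0, 1]
  ]
}}

```text
time: 21.85
position: [0.5733, -0.0215, 0.0544]
orientation: [3.141, -0.001, 1.501]
contact_force: [-3.6, 0.7, 11.5]
opening: 0.001
gripper_force: 5.6
```

The corner is stiff now: 7.8 N at the same height as before, with no sinking. I ease back to about 7.5 N and hold for just over a second.

>>> {"api": "apply_moves", "payload": {
  "steps": [
    [0, 0, -0.5, 0, 1],
    [0, 0, -0.5, 0, 1],
    [0, 0, -0.5, 0, 1],
    [0, 0, -0.5, 0, 1]
  ]
}}

```text
time: 22.25
position: [0.5733, -0.0215, 0.0545]
orientation: [3.141, -0.001, 1.501]
contact_force: [-3.0, -0.5, 7.6]
opening: -0.002
gripper_force: 3.9
```

>>> {"api": "apply_moves", "payload": {
  "steps": [
    [0, 0, 0, 0, 1],
    [0, 0, 0, 0, 1],
    [0, 0, 0, 0, 1],
    [0, 0, 0, 0, 1],
    [0, 0, 0, 0, 1],
    [0, 0, 0, 0, 1],
    [0, 0, 0, 0, 1],
    [0, 0, 0, 0, 1],
    [0, 0, 0, 0, 1],
    [0, 0, 0, 0, 1]
  ]
}}

```text
time: 23.25
position: [0.5733, -0.0215, 0.0545]
orientation: [3.141, -0.001, 1.501]
contact_force: [-1.5, 0.0, 7.5]
opening: 0.001
gripper_force: 3.9
```

The press held steady at 7.5 N for a second. Now I take the hand away.

>>> {"api": "apply_moves", "payload": {
  "steps": [
    [0, 0, -1, 0, 1],
    [0, 0, -3, 0, 1],
    [0, 0, -8, 0, 1],
    [0, 0, -20, 0, 1],
    [0, 0, -45, 0, 1],
    [0, 0, -80, 0, 1],
    [0, 0, -115, 0, 1],
    [0, 0, -140, 0, 1],
    [0, 0, -140, 0, 1],
    [0, 0, -140, 0, 1]
  ]
}}

```text
time: 24.25
position: [0.5732, -0.0215, 0.1943]
orientation: [3.14, -0.001, 1.501]
contact_force: [-0.6, 0.6, -1.2]
opening: 0.002
gripper_force: 0.0
```

```bash
python3 - <<'E'
from h import *
s=st();show(s);c=shot('wrist','w11'); c0=dict(np.load('pics/w1.npz'))
# box corners/edge compared with the first wrist view
for k,n in((c0,'before'),(c,'after')):
    g=cv2.cvtColor(k['img'],cv2.COLOR_RGB2HSV)[:,:,1].astype(int)
    e=[]
    for u in (320,360,400): 
        v=np.argmin(np.diff(g[150:260,u]))+151; e.append(ray(k,u,v,.082)[:2].round(4))
    f=[]
    for v in (110,150,170): u=np.argmax(np.diff(g[v,200:280]))+201; f.append(ray(k,u,v,.082)[:2].round(4))
    print(n,e,f)
E
```

```text
24.25 [ 0.5732 -0.0215  0.1943] [ 3.140e+00 -1.000e-03  1.501e+00] [-0.64  0.6  -1.17] 0.002
before [array([ 0.6352, -0.0468]), array([ 0.6762, -0.0484]), array([ 0.7172, -0.0521])] [array([0.5574, 0.0479]), array([0.5542, 0.01  ]), array([ 0.5526, -0.0099])]
after [array([ 0.6326, -0.0458]), array([ 0.6721, -0.0486]), array([ 0.7117, -0.0514])] [array([0.5573, 0.0458]), array([0.5541, 0.0095]), array([ 0.5533, -0.0098])]
```

The box edges are within 1 mm of where they started and the hand is clear, so I hand it in.

```bash
python3 -c "
from h import *
print(ticket.sign_off())"
```

```text
the job is handed in; nothing more can be done
None
```

The job is handed in, though no verdict came back: the first press rocked the corner down about 9 mm, the wedge went in until the push reached about 4 N, and the same spot then held 7.5 N for a second without sinking (brief peak 11.5 N, slightly over your 5–10 N range); the box stayed within about 1 mm of its place.

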